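# Change the vases on the hall console's railed display stand

### The arm

A 6-joint arm with a two-finger parallel gripper is mounted at the origin on the work surface. World frame = base frame: x ahead of the robot, y to its left, z up, the work surface at z = 0. Lengths are in m, angles in rad, forces in N, time in s.
With the tool pointing down it reaches from about 0.3 to 0.775 m from the base axis. Payload 14.6 kg.
Tool frame: the origin (TCP) lies midway between the tips of the shut fingers; the grasp point (between the pads) lies 19 mm behind it (bot.tcp_to_grasp is the distance from the TCP to the grasp point, in m); x points along the fingers, y is the direction in which the jaws open and shut, and the axes are right-handed (so a half turn about x gives the same grasp; the last joint's range is limited). The gripper opens to 85 mm and grips with 20 to 120 N. Pads are 22 mm wide; open, the fingers measure 114 mm over their backs; the gripper's body (76 mm by 85 mm) begins 54 mm behind the grasp point. The pads swing forward as they close: fully open they stand 13 mm farther back than shut.
Start: joints at [-1.321, 0.3, 1.521, -0, 1.321, -0.067], TCP at [0.171, -0.523, 0.2] pointing down, gripper open.
Joint ranges: [-3.03, 3.03], [-0.79, 2.21], [0.23, 2.52], [-1.04, 4.18], [0, 3.07], [-2.55, 2.55]. Speed limits (rad/s): [2.22, 2.22, 2.57, 3.14, 3.14, 3.14].

### API

Orientations are given as a rotation vector (axis times angle).
In Python, from workcell import bot gives the robot as it stands.
- The arm moves only by the tool servo_tool, never from a script. Its argument "deltas" is one flat list of numbers, 7 for each row, row after row: the turn, a rotation vector about the world's x, y, z in degrees, then the shift along the world's x, y, z in cm, then the finger opening in cm, from 0 to 8.54. A call has 1 to 12 rows; each row is the pose to reach, as a shift and turn from the pose commanded when the call began; what a row does not reach only later rows make up. A row lasts 1/12 s, in which the tool goes at most 41.7 mm and 7.16 degrees, less where a joint would pass 70% of its speed; a pose out of reach is approached as far as the arm can. A call with a gripper value outside its range is refused whole. The fingers move at their own pace and stop on an object; the grip force is fixed at half the most. Time passes only in rows, so rows that repeat a pose let the fingers close. It gives the time, the measured TCP pose, the force and the opening at its end, in the units of the state.
- bot.read_state(): the state, without advancing time (a new reading comes with each control period).
- bot.grab_frame(name): name is "side" or "top" or "wrist"; returns a dict with "image" (400x640x3 uint8, blue, green, red), "intrinsics" (3x3 intrinsics, pixels), "position" and "rotation" of the camera in the world. Camera axes: x right, y up, looking along -z (the intrinsics and any distortion apply to the point x, -y, -z); pixel columns grow to the right and rows downward; lengths in m; the calibration is good to about 2 mm. A picture is of the moment at which its call begins. There is no depth.
- bot.close_job(): hands the job in, once; it reports no verdict.
The state is a dict: "time_s": time; "q": joint angles; "dq": joint speeds; "joint_torque": joint torques, N m; "tcp_pos": TCP position; "tcp_rot": TCP orientation; "ft_force": force on the tool from outside, world axes, zero at the start; "torque": the same for the moment, N m; "grip_width": finger opening in m.
Only numpy, scipy, OpenCV 4.12 (cv2) and the standard library are available. Lean on these libraries where they do the work, as an engineer would, in place of code of your own. Each camera call takes 0.05 s, during which the arm holds its last target. There are 200 camera calls.

### The job

Change the display on the hall console: wind the handwheel to move the stand's retaining rail fully back to its outer stops, take every spent candle jar off the stand and stand it in the metal tray, and stand every empty vase upright on the stand's floor. With everything swapped and the rail still fully back, wind it in until it touches its inner stops, so that all the vases stand upright between rail and back fence. Leave the figurine, the bowl and the book where they are.

Things in the scene. Friction and masses are not known exactly. Their poses are not given: they have to be found in the camera images.
- stand: display stand, fixed: board, floor top z = 18, x -105 to +55, y -175 to +175 mm in its own frame. Origin: at console height in the middle of the closed bay. Back fence: inner face x = +38, top z = 48 mm. End walls: inner faces y = +-155, tops z = 43 mm, carrying steel stops up to z = 63. Handwheel at the +y end, its vertical axis at x = -50, y = +235 mm.
- rail (a joint): travel (m) of the brass retaining rail along the stand's -x: 0 = touching its inner stops (rail's inner face at x = -38 mm: bay of 76 mm to the fence), 0.05 = touching its outer stops (inner face x = -88 mm). A 10 mm bar along y, centre 53 mm above the console, end blocks up to 62 mm. Driven by the handwheel, 20 mm per turn; pushing the rail does not move it.
- handwheel (a joint): angle (rad) of the horizontal brass handwheel, counterclockwise from above positive: 0 = rail closed, 15.7 (2.5 turns) = rail fully back. Counterclockwise moves the rail back, clockwise in. About 2 to 3 N at the crank grip; stays where left; goes hard at a stop. Wheel 124 mm across, its top 84 mm above the console, hub 88 mm; fingers do not fit between its spokes.
- crank_grip (a point): point on the axis of the handwheel's crank grip, 18 mm below its top: a black upright round grip 16 to 18 mm across and 48 mm tall that revolves freely on the wheel, 48 mm from the wheel's axis. This point is 116 mm above the console; the grip spans 86 to 134 mm.
- vase_a: empty green glass bud vase with a round belly (58 mm), 120 mm tall, foot 54 mm across, with a straight round neck 24 mm across over its top 38 mm. About 0.28 kg, heavy foot, hard to tip. Origin: centre of its foot, z up. May be absent (None).
- vase_b: empty white ceramic bud vase, bottle-shaped (56 mm), 126 mm tall, foot 56 mm across, with a straight round neck 28 mm across over its top 38 mm. About 0.28 kg, heavy foot, hard to tip. Origin: centre of its foot, z up. May be absent (None).
- vase_c: empty terracotta bud vase, waisted (shoulder 56 mm), 112 mm tall, foot 54 mm across, with a straight round neck 22 mm across over its top 38 mm. About 0.28 kg, heavy foot, hard to tip. Origin: centre of its foot, z up. May be absent (None).
- jar_a: spent candle jar: plain round amber glass jar with a flat wooden lid, 68 mm tall, 52 mm across (lid 55 mm), closed, about 0.22 kg; starts on the floor of the display stand. Origin: centre of its foot, z up. May be absent (None).
- jar_b: spent candle jar: plain round amber glass jar with a flat wooden lid, 68 mm tall, 52 mm across (lid 55 mm), closed, about 0.22 kg; starts on the floor of the display stand. Origin: centre of its foot, z up. May be absent (None).
- tray: low dark metal tray fixed on the console, 130 mm (x) by 200 mm (y), rim 12 mm high and 5 mm thick, floor 5 mm thick. Origin: centre of its underside, z up. Room for both jars side by side along y.
- figurine: dark metal animal figurine about 100 mm long, 116 mm tall; bystander. Origin: under its middle, at console height.
- key_bowl: blue ceramic bowl, 110 mm across, 35 mm high; bystander. Origin: centre of its foot.
- book: grey cloth-bound book 110 by 150 by 28 mm, lying flat; bystander. Origin: centre of its underside.
Things that resemble listed ones, but are neither listed nor needed, are in the scene too. What is shaped like the jar_a but yellow is not meant. What is shaped like the jar_b but blue is not meant.

How it is judged:
On the way, in this order (a step that is already met when the one before it is completed fails the run):
1. the rail is wound fully back to its outer stops (within 3 mm) (value of joint rail above 0.047 m), for 0.2 s.
2. with the rail still back (within 5 mm), every candle jar stands released in the tray and every vase stands released on the stand's floor behind the rail (value of joint rail above 0.045 m and x of jar_a in the frame of tray between -0.042 and 0.042 m and y of jar_a in the frame of tray between -0.077 and 0.077 m and z of jar_a in the frame of tray between -0.001 and 0.011 m and angle between each of jar_a, jar_b, vase_a, vase_b, vase_c's own z axis and vertical below 0.12 rad and linear speed of each of jar_a, jar_b, vase_a, vase_b, vase_c below 0.03 m/s and contact force between each of jar_a, jar_b, vase_a, vase_b, vase_c and the fingers below 0.1 N and x of jar_b in the frame of tray between -0.042 and 0.042 m and y of jar_b in the frame of tray between -0.077 and 0.077 m and z of jar_b in the frame of tray between -0.001 and 0.011 m and x of vase_a in the frame of stand between -0.064 and 0.02 m and y of vase_a in the frame of stand between -0.14 and 0.14 m and z of vase_a in the frame of stand between 0.012 and 0.024 m and x of vase_b in the frame of stand between -0.064 and 0.02 m and y of vase_b in the frame of stand between -0.14 and 0.14 m and z of vase_b in the frame of stand between 0.012 and 0.024 m and x of vase_c in the frame of stand between -0.064 and 0.02 m and y of vase_c in the frame of stand between -0.14 and 0.14 m and z of vase_c in the frame of stand between 0.012 and 0.024 m), for 0.2 s.
At the end, for the whole second after the job is handed in: The rail is closed to within 3 mm of its inner stops; every vase present stands upright (within 7 degrees) and at rest on the stand's floor between rail and back fence; every candle jar present stands upright and at rest on the floor of the tray; all released (value of joint rail below 0.003 m and x of jar_a in the frame of tray between -0.042 and 0.042 m and y of jar_a in the frame of tray between -0.077 and 0.077 m and z of jar_a in the frame of tray between -0.001 and 0.011 m and angle between each of jar_a, jar_b, vase_a, vase_b, vase_c's own z axis and vertical below 0.12 rad and linear speed of each of jar_a, jar_b, vase_a, vase_b, vase_c below 0.03 m/s and contact force between each of jar_a, jar_b, vase_a, vase_b, vase_c and the fingers below 0.1 N and x of jar_b in the frame of tray between -0.042 and 0.042 m and y of jar_b in the frame of tray between -0.077 and 0.077 m and z of jar_b in the frame of tray between -0.001 and 0.011 m and x of vase_a in the frame of stand between -0.02 and 0.02 m and y of vase_a in the frame of stand between -0.14 and 0.14 m and z of vase_a in the frame of stand between 0.012 and 0.024 m and x of vase_b in the frame of stand between -0.02 and 0.02 m and y of vase_b in the frame of stand between -0.14 and 0.14 m and z of vase_b in the frame of stand between 0.012 and 0.024 m and x of vase_c in the frame of stand between -0.02 and 0.02 m and y of vase_c in the frame of stand between -0.14 and 0.14 m and z of vase_c in the frame of stand between 0.012 and 0.024 m); the robot touches nothing.
It fails at once if a bystander (figurine, bowl or book) is moved by more than 3 cm (distance of any of figurine, key_bowl, book from where it was at the start of the episode above 0.03 m).
Of vase_a, vase_b, vase_c only 2 to 3 are there at a start; the rules pass over those that are not, and their reading is None.
Of jar_a, jar_b only 1 to 2 are there at a start; the rules pass over those that are not, and their reading is None.
At some moment in a run one of vase_a, vase_b, vase_c may be knocked a few centimetres aside while the robot is not near it.
It also fails if it takes over 210 s, if anything falls off the work surface, if the arm or the gripper's body presses on something with over 40 N, if the wrist force passes 120 N, or if a joint passes its speed limit or range.

## Working session

There is one attempt and no reset: what is moved stays moved. The work goes in short steps, Python scripts to look and compute and a tool call to move; the robot and the scene stay as the last step left them, time stands still between calls to the robot, and variables do not carry over. Pictures are saved under pics/ and viewed, about 12 in all and at most 16, crops included, and the job is handed in when it is done.

Besides the shell and the picture viewer there is one more tool, called after "Request:" as a command line: name --argument value ..., lists and objects as JSON in quotes. servo_tool: Moves the arm, as the interface text tells. Its arguments: {"type":"object","properties":{"deltas":{"type":"array","items":{"type":"number"}}},"required":["deltas"]}

```bash
mkdir -p pics
cat > h.py <<'E'
import numpy as np, cv2
from workcell import bot
def grab(n,f):
    d=bot.grab_frame(n); cv2.imwrite(f'pics/{f}.png',d['image']); np.savez(f'pics/{f}.npz',K=d['intrinsics'],p=d['position'],R=d['rotation']); return d
def px(f,u,v,z):
    "world point at height z seen at pixel u,v"
    d=np.load(f'pics/{f}.npz'); r=d['R']@(np.linalg.inv(d['K'])@[u,v,1]*[1,-1,-1]); p=d['p']; return p+r*(z-p[2])/r[2]
def proj(f,P):
    d=np.load(f'pics/{f}.npz'); c=d['R'].T@(np.array(P)-d['p']); q=d['K']@(c*[1,-1,-1]); return q[:2]/q[2]
E
python3 - <<'E'
from h import *
for n in('top','side'):
    d=grab(n,n+'0'); print(d['position'],d['rotation'].round(2).tolist(),{k:v for k,v in d.items() if k not in('image','position','rotation')})
s=bot.read_state();print(s)
E
```

```text
[ 4.74879372e-01 -1.70360377e-04  1.30816062e+00] [0.05, -0.05, -1.59] {'intrinsics': array([[376.75793859,   0.        , 320.2035264 ],
       [  0.        , 376.75793859, 205.84682974],
       [  0.        ,   0.        ,   1.        ]])}
[0.0891045  0.62575387 0.83575058] [0.35, -1.0, -2.33] {'intrinsics': array([[388.74667056,   0.        , 319.53740197],
       [  0.        , 388.74667056, 203.36254702],
       [  0.        ,   0.        ,   1.        ]])}
{'time_s': 0.1, 'q': array([-1.32057314e+00,  3.00453249e-01,  1.52150896e+00, -9.40667600e-06,
        1.32069254e+00, -6.66191885e-02]), 'dq': array([-0.00067313, -0.00365925, -0.00229428, -0.00115977,  0.00093897,
       -0.00134896]), 'joint_torque': array([-1.95263397e-03, -5.44377494e+01, -3.62370121e+01, -2.51075871e-04,
        3.00816399e-03, -2.09549472e-05]), 'tcp_pos': array([ 0.17128834, -0.52239863,  0.19956163]), 'tcp_rot': array([ 2.05064169,  0.32872786, -2.05086274]), 'ft_force': array([-0.03110867,  0.84479584, -0.13218929]), 'torque': array([ 0.00823854,  0.00125575, -0.01572999]), 'grip_width': 0.08555681211980204}
```

View pics/top0.png

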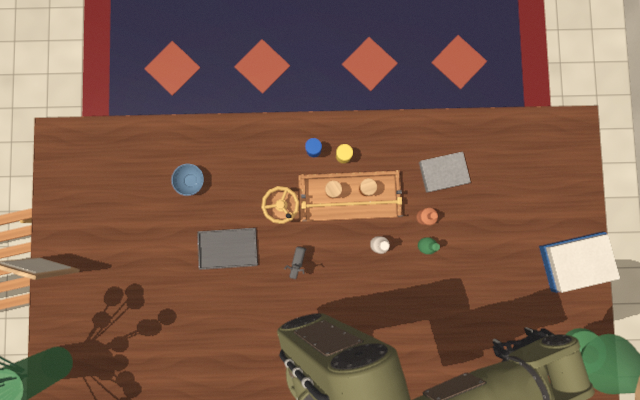

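View pics/side0.png

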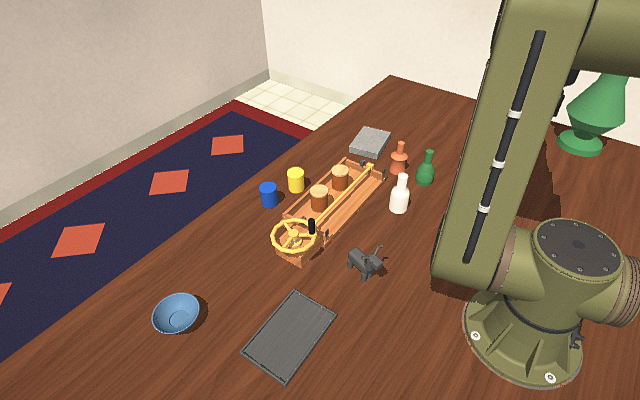

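```bash
sed -i 's/^from workcell/from scipy.spatial.transform import Rotation as Ro\nfrom workcell/; s/R=d\[.rotation.\])/R=Ro.from_rotvec(d["rotation"]).as_matrix())/' h.py
python3 - <<'E'
from h import *
for n in('top','side'): 
    d=grab(n,n+'1'); 
t=cv2.imread('pics/top1.png')[130:290,180:490]; cv2.imwrite('pics/tc.png',cv2.resize(t,None,fx=2.58,fy=2.58,interpolation=2))
s=cv2.imread('pics/side1.png')[120:300,240:450]; cv2.imwrite('pics/sc.png',cv2.resize(s,None,fx=3.3,fy=3.3,interpolation=2))
# sanity
for u,v,z in [(228,248,.01),(280,205,.084),(368,187,.086),(333,189,.086),(187,180,.02),(445,172,.028)]: print(px('top1',u,v,z).round(3))
E
```

```text
[0.424 0.314 0.01 ]
[0.562 0.126 0.084]
[ 0.614 -0.162  0.086]
[ 0.61  -0.048  0.086]
[0.66  0.451 0.02 ]
[ 0.667 -0.436  0.028]
```

View pics/tc.png

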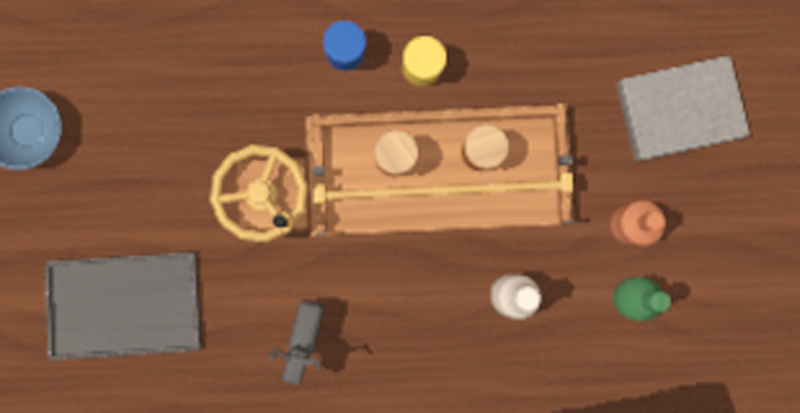

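View pics/sc.png

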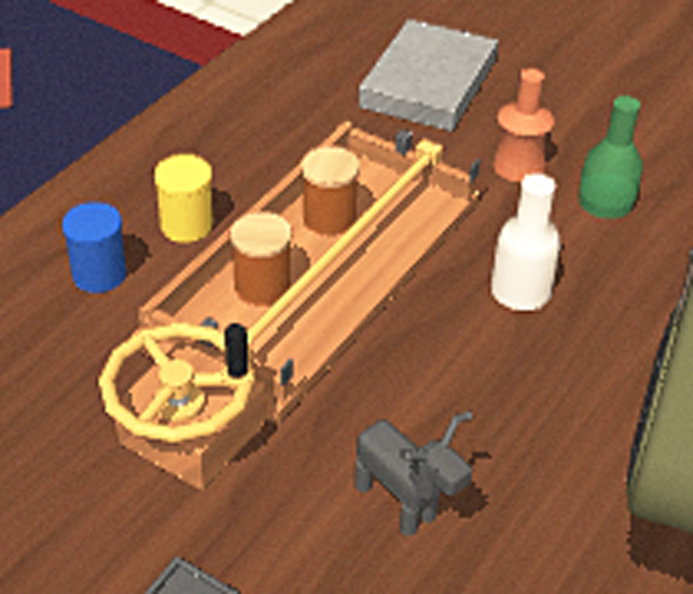

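Run:
```python
from h import *
c=lambda x,y,z:px('top1',180+x/2.58,130+y/2.58,z)
s=lambda x,y,z:px('side1',240+x/3.3,120+y/3.3,z)
for n,a in dict(railL=(320,194,.062),railR=(566,183,.062),fL=(308,115,.045),fR=(566,104,.048),bL=(312,236,.018),bR=(572,222,.018),wheel=(259,192,.088),wheelL=(212,192,.08),wheelR=(306,192,.08),grip=(280,220,.134),jar1=(397,152,.086),jar2=(487,147,.086),white=(527,298,.126),green=(660,301,.120),terra=(650,216,.112),tray1=(48,262,.012),tray2=(196,253,.012),tray3=(52,357,.012),tray4=(200,348,.012),fig=(303,342,.09)).items(): print(n,c(*a).round(3))
for n,a in dict(white=(538,182,.126),green=(627,102,.12),terra=(532,74,.112),whub=(177,372,.088),grip=(236,330,.134),jar1=(261,236,.086),jar2=(331,166,.086)).items(): print(n,s(*a).round(3))
```

```text
railL [0.561 0.048 0.062]
railR [ 0.568 -0.268  0.062]
fL [0.666 0.063 0.045]
fR [ 0.673 -0.275  0.048]
bL [0.509 0.062 0.018]
bR [ 0.52  -0.284  0.018]
wheel [0.564 0.124 0.088]
wheelL [0.566 0.184 0.08 ]
wheelR [0.563 0.065 0.08 ]
grip [0.526 0.095 0.134]
jar1 [ 0.611 -0.051  0.086]
jar2 [ 0.614 -0.165  0.086]
white [ 0.425 -0.202  0.126]
green [ 0.417 -0.365  0.12 ]
terra [ 0.522 -0.36   0.112]
tray1 [0.482 0.414 0.012]
tray2 [0.49  0.217 0.012]
tray3 [0.357 0.408 0.012]
tray4 [0.364 0.213 0.012]
fig [0.375 0.072 0.09 ]
white [ 0.426 -0.206  0.126]
green [ 0.417 -0.368  0.12 ]
terra [ 0.516 -0.368  0.112]
whub [0.562 0.125 0.088]
grip [0.524 0.096 0.134]
jar1 [ 0.607 -0.045  0.086]
jar2 [ 0.613 -0.162  0.086]
```

Run:
```python
from h import *
s=bot.read_state(); print(Ro.from_rotvec(s['tcp_rot']).as_matrix().round(3),s['tcp_pos'],bot.tcp_to_grasp)
```

```text
[[-0.     0.312 -0.95 ]
 [ 0.001 -0.95  -0.312]
 [-1.    -0.001 -0.   ]] [ 0.17130773 -0.52247132  0.19975593] 0.0187
```

Request:
servo_tool --deltas '[0, 0, -2, 1.5, 2.6, 0, 5, 0, 0, -5, 3.5, 6.1, 0, 5, 0, 0, -9, 5.5, 9.6, 0, 5, 0, 0, -13, 7.5, 13.1, 0, 5, 0, 0, -17, 9.5, 16.6, 0, 5, 0, 0, -17, 11.5, 20.1, 0, 5, 0, 0, -17, 13.5, 23.6, 0, 5, 0, 0, -17, 15.5, 27.1, 0, 5, 0, 0, -17, 17.5, 30.5, 0, 5, 0, 0, -17, 19.5, 34, 0, 5, 0, 0, -17, 21.5, 37.5, 0, 5, 0, 0, -17, 23.0, 40.2, 0, 5]'

```text
time_s: 1.2
tcp_pos: [0.4021, -0.1181, 0.2002]
tcp_rot: [2.211, 0.023, -2.21]
ft_force: [0.5, -0.7, -0.4]
grip_width: 0.0503
```

Request:
servo_tool --deltas '[0, 0, 0, 2, 3.5, 0, 5, 0, 0, 0, 4, 7, 0, 5, 0, 0, 0, 6, 10.5, 0, 5, 0, 0, 0, 8, 14, 0, 5, 0, 0, 0, 10, 17.5, 0, 5, 0, 0, 0, 11.5, 20, 0, 5, 0, 0, 0, 12.4, 21.6, 0, 5, 0, 0, 0, 12.4, 21.6, -1, 5, 0, 0, 0, 12.4, 21.6, -2, 5, 0, 0, 0, 12.4, 21.6, -3, 5, 0, 0, 0, 12.4, 21.6, -4, 5, 0, 0, 0, 12.4, 21.6, -4, 5]'

```text
time_s: 2.2
tcp_pos: [0.5242, 0.0944, 0.1577]
tcp_rot: [2.208, 0.021, -2.216]
ft_force: [0.2, -0.1, -0.6]
grip_width: 0.0499
```

Run:
```python
from h import *
grab('wrist','w0'); s=bot.read_state(); print(s['tcp_pos'],s['q'],s['ft_force'],s['grip_width'],s['time_s'],proj('w0',[.525,.0955,.134]))
```

```text
[0.52464463 0.09460273 0.15895111] [ 1.09695753e-01  3.01189804e-01  1.61834365e+00 -7.03098349e-06
  1.22416268e+00  1.66146293e+00] [ 0.21622133 -0.56330128 -0.14125203] 0.05003472727053533 2.25 [315.61916141 223.95105777]
```

View pics/w0.png

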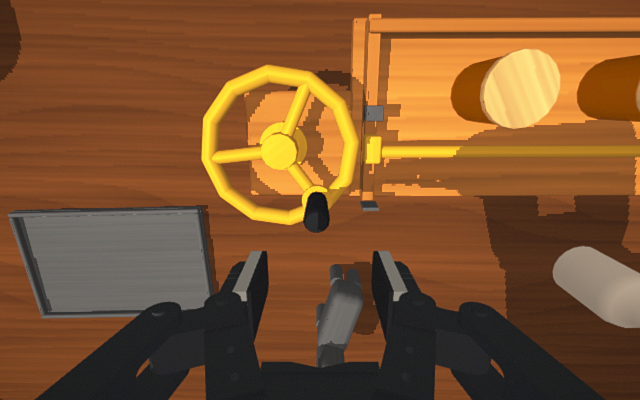

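Request:
servo_tool --deltas '[0, 0, 0, 0.1, 0.1, -2, 5, 0, 0, 0, 0.1, 0.1, -4, 5, 0, 0, 0, 0.1, 0.1, -5.5, 5, 0, 0, 0, 0.1, 0.1, -6, 5, 0, 0, 0, 0.1, 0.1, -6, 4, 0, 0, 0, 0.1, 0.1, -6, 3, 0, 0, 0, 0.1, 0.1, -6, 2, 0, 0, 0, 0.1, 0.1, -6, 1, 0, 0, 0, 0.1, 0.1, -6, 1, 0, 0, 0, 0.1, 0.1, -6, 1, 0, 0, 0, 0.1, 0.1, -6, 1]'

```text
time_s: 3.17
tcp_pos: [0.527, 0.0966, 0.1012]
tcp_rot: [2.214, 0.023, -2.209]
ft_force: [0.3, 1.5, 6.7]
grip_width: 0.0109
```

Run:
```python
from h import *
s=bot.read_state(); print(s['tcp_pos'],s['ft_force'],s['grip_width'])
print(px('w0',280,149,.088))
c=np.array([.563,.1245]); 
p=s['tcp_pos'][:2]; print(np.linalg.norm(p-c)); a=np.arctan2(*(p-c)[::-1])
print(np.degrees(a))
for k in range(3):
    a0=a+np.radians(240*k)
    print([f"{x*100:.2f},{y*100:.2f}" for x,y in [(.048*np.cos(a0+t)-.048*np.cos(a0),.048*np.sin(a0+t)-.048*np.sin(a0)) for t in np.radians(np.arange(20,241,20))]])
```

```text
[0.5270296  0.09656025 0.10119673] [0.29395142 1.45331178 6.65127209] 0.010918461146248639
[0.56659094 0.12325559 0.088     ]
0.045546676139135836
-142.1619846275736
['1.24,-1.12', '2.78,-1.75', '4.45,-1.81', '6.03,-1.30', '7.35,-0.28', '8.24,1.13', '8.59,2.76', '8.36,4.41', '7.58,5.89', '6.35,7.01', '4.80,7.64', '3.14,7.70']
['-1.59,-0.51', '-2.90,-1.53', '-3.79,-2.94', '-4.14,-4.57', '-3.91,-6.23', '-3.14,-7.70', '-1.90,-8.82', '-0.36,-9.45', '1.31,-9.51', '2.90,-9.00', '4.21,-7.98', '5.10,-6.57']
['0.35,1.63', '0.12,3.28', '-0.65,4.76', '-1.89,5.87', '-3.43,6.50', '-5.10,6.57', '-6.69,6.06', '-8.00,5.03', '-8.89,3.62', '-9.24,1.99', '-9.01,0.34', '-8.24,-1.13']
```

Run:
```python
from h import *
grab('wrist','w1');grab('side','s2');s=bot.read_state(); print(s['tcp_pos'],s['ft_force'],s['grip_width'])
a=cv2.imread('pics/w1.png')[100:400,120:520]; b=cv2.resize(cv2.imread('pics/s2.png')[150:300,220:420],None,fx=2,fy=2)
cv2.imwrite('pics/c1.png',np.hstack([a,b]))
```

```text
[0.52704294 0.0965434  0.10120443] [1.3615154  1.91581083 6.76090814] 0.0108820999085135
```

View pics/c1.png

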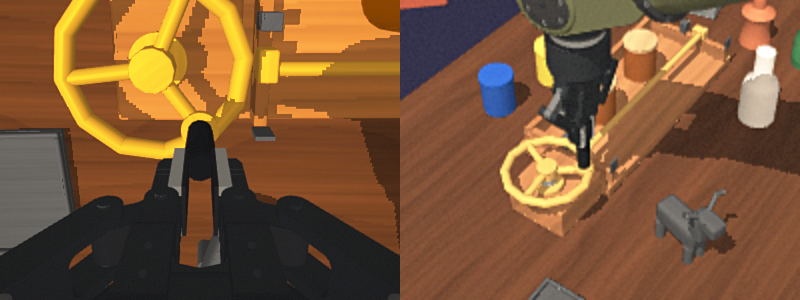

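Run:
```python
from h import *
print(px('w0',316,220,.134),px('w0',317,193,.088)); print(px('w1',320,222,.088),px('w1',278,168,.088))
for P in ([.527,.0965,.101],[.527,.0965,.134],[.527,.0965,.088],[.54,.0965,.134]): print(proj('w1',P))
a=cv2.imread('pics/w1.png')[200:300,270:370]; cv2.imwrite('pics/c2.png',cv2.resize(np.clip(a.astype(float)*2.0,0,255).astype('uint8'),None,fx=5,fy=5,interpolation=2))
```

```text
[0.52774419 0.09529632 0.134     ] [0.53301171 0.09504629 0.088     ]
[0.53333348 0.09488031 0.088     ] [0.5664459  0.12012269 0.088     ]
[317.02366529 239.96698098]
[316.52539435 267.39619368]
[317.17705711 231.52294674]
[317.01505551 242.75805496]
```

View pics/c2.png

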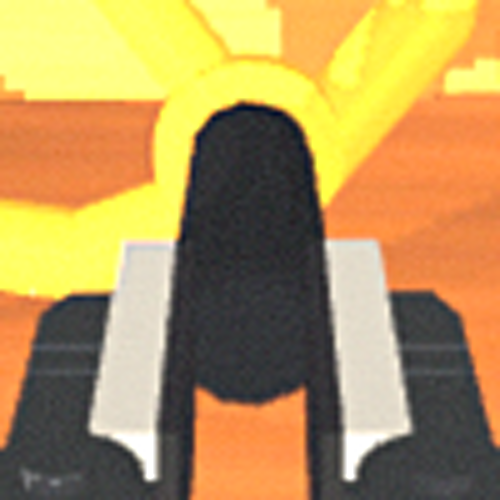

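Request:
servo_tool --deltas '[0, 0, 0, 0, 0, 0, 0, 0, 0, 0, 0, 0, 0, 0, 0, 0, 0, 0, 0, 0, 0, 0, 0, 0, 0, 0, 0, 0]'

```text
time_s: 3.6
tcp_pos: [0.5277, 0.0961, 0.1026]
tcp_rot: [2.216, 0.022, -2.206]
ft_force: [-2.4, -2.9, 18.2]
grip_width: -0.0001
```

Run:
```python
from h import *
d=grab('wrist','w2');s=bot.read_state(); print(s['tcp_pos'],s['ft_force'],s['grip_width'],d['position'])
a=cv2.imread('pics/w2.png')[100:400,170:470]; cv2.imwrite('pics/c3.png',cv2.resize(np.clip(a.astype(float)*1.6,0,255).astype('uint8'),None,fx=2,fy=2,interpolation=2))
```

```text
[0.52770739 0.09611312 0.10259256] [-2.19838542 -2.91998119 19.94205124] 0.00018886780396205067 [0.60338438 0.09629106 0.27650233]
```

View pics/c3.png

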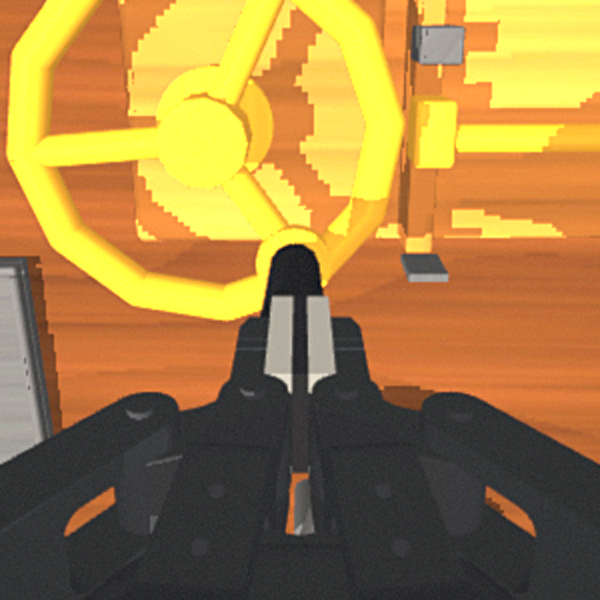

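Run:
```python
from h import *
for f in('w0','w2'):
    d=np.load(f'pics/{f}.npz'); print(d['K'][0,0],d['p'],(d['R']@[0,0,-1]).round(3))
for z in(.15,.16,.17,.18,.19):
  print(z,[proj('w0',[.5246+e,.0946+s*.025,z]).round(0) for e in(0,.011) for s in(1,-1)])
for z in(.1,.11,.12,.13,.14): print(z,[proj('w2',[.5277+e,.0961+s*.01,z]).round(0) for e in(0,.011) for s in(1,-1)])
```

```text
323.9849133133258 [0.60119654 0.09457604 0.33101223] [-0.301 -0.007 -0.954]
323.9849133133258 [0.60338438 0.09629106 0.27650233] [-0.293 -0.007 -0.956]
0.15 [array([275., 233.]), array([358., 235.]), array([275., 216.]), array([359., 218.])]
0.16 [array([273., 240.]), array([360., 242.]), array([273., 222.]), array([361., 224.])]
0.17 [array([271., 248.]), array([362., 249.]), array([270., 229.]), array([364., 231.])]
0.18 [array([268., 256.]), array([365., 258.]), array([267., 236.]), array([366., 238.])]
0.19 [array([265., 265.]), array([368., 267.]), array([264., 245.]), array([369., 247.])]
0.1 [array([300., 238.]), array([334., 239.]), array([300., 220.]), array([335., 221.])]
0.11 [array([299., 245.]), array([335., 246.]), array([299., 227.]), array([335., 227.])]
0.12 [array([298., 253.]), array([336., 254.]), array([298., 234.]), array([336., 234.])]
0.13 [array([297., 262.]), array([337., 262.]), array([297., 241.]), array([337., 242.])]
0.14 [array([295., 272.]), array([338., 272.]), array([295., 250.]), array([339., 251.])]
```

Run:
```python
from h import *
grab('side','s3'); a=cv2.imread('pics/s3.png')[180:260,260:360].astype(float)
cv2.imwrite('pics/c4.png',cv2.resize(np.clip(a*1.8,0,255).astype('uint8'),None,fx=6,fy=6,interpolation=2))
for z in(.086,.1026,.12,.134,.15): print(z,((proj('s3',[.5265,.096,z])-[260,180])*6).round())
```

```text
0.086 [309. 315.]
0.1026 [308. 289.]
0.12 [306. 261.]
0.134 [305. 238.]
0.15 [304. 211.]
```

View pics/c4.png

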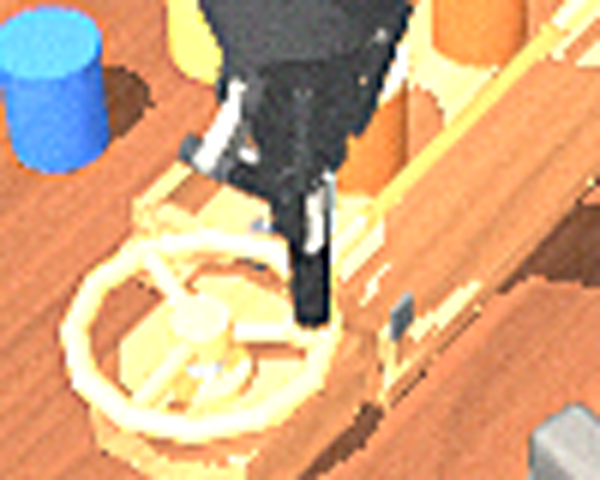

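Request:
servo_tool --deltas '[0, 0, 0, -0.1, -0.05, 1, 5, 0, 0, 0, -0.1, -0.05, 1, 5, 0, 0, 0, -0.1, -0.05, 1, 5, 0, 0, 0, -0.1, -0.05, 0.5, 5, 0, 0, 0, -0.1, -0.05, 0, 5, 0, 0, 0, -0.1, -0.05, -0.5, 5, 0, 0, 0, -0.1, -0.05, -1, 5, 0, 0, 0, -0.1, -0.05, -1.2, 5, 0, 0, 0, -0.1, -0.05, -1.2, 5]'

```text
time_s: 4.45
tcp_pos: [0.525, 0.0958, 0.0872]
tcp_rot: [2.21, 0.022, -2.213]
ft_force: [-0.2, 0.1, -0.1]
grip_width: 0.0502
```

Request:
servo_tool --deltas '[0, 0, 0, 0, 0, -0.4, 5, 0, 0, 0, 0, 0, -0.8, 5, 0, 0, 0, 0, 0, -1.2, 5, 0, 0, 0, 0, 0, -1.6, 4, 0, 0, 0, 0, 0, -1.6, 3, 0, 0, 0, 0, 0, -1.6, 2, 0, 0, 0, 0, 0, -1.6, 1, 0, 0, 0, 0, 0, -1.6, 0, 0, 0, 0, 0, 0, -1.6, 0, 0, 0, 0, 0, 0, -1.6, 0]'

```text
time_s: 5.28
tcp_pos: [0.5254, 0.096, 0.0721]
tcp_rot: [2.212, 0.022, -2.211]
ft_force: [2.6, 2.9, -3.0]
grip_width: 0.0154
```

Run:
```python
import numpy as np
for k in range(3):
    a0=np.radians(-144+240*k)
    print(", ".join(f"0,0,0,{4.8*(np.cos(a0+t)-np.cos(a0)):.2f},{4.8*(np.sin(a0+t)-np.sin(a0)):.2f},0,0" for t in np.radians(np.arange(20,241,20))))
```

```text
0,0,0,1.20,-1.16,0,0, 0,0,0,2.72,-1.84,0,0, 0,0,0,4.39,-1.95,0,0, 0,0,0,5.99,-1.49,0,0, 0,0,0,7.34,-0.51,0,0, 0,0,0,8.27,0.87,0,0, 0,0,0,8.67,2.49,0,0, 0,0,0,8.50,4.14,0,0, 0,0,0,7.77,5.64,0,0, 0,0,0,6.57,6.80,0,0, 0,0,0,5.04,7.48,0,0, 0,0,0,3.38,7.60,0,0
0,0,0,-1.60,-0.46,0,0, 0,0,0,-2.95,-1.44,0,0, 0,0,0,-3.88,-2.82,0,0, 0,0,0,-4.29,-4.44,0,0, 0,0,0,-4.11,-6.10,0,0, 0,0,0,-3.38,-7.60,0,0, 0,0,0,-2.18,-8.75,0,0, 0,0,0,-0.66,-9.43,0,0, 0,0,0,1.00,-9.55,0,0, 0,0,0,2.61,-9.09,0,0, 0,0,0,3.95,-8.11,0,0, 0,0,0,4.89,-6.73,0,0
0,0,0,0.40,1.62,0,0, 0,0,0,0.23,3.28,0,0, 0,0,0,-0.50,4.77,0,0, 0,0,0,-1.70,5.93,0,0, 0,0,0,-3.22,6.61,0,0, 0,0,0,-4.89,6.73,0,0, 0,0,0,-6.49,6.27,0,0, 0,0,0,-7.84,5.29,0,0, 0,0,0,-8.77,3.90,0,0, 0,0,0,-9.17,2.29,0,0, 0,0,0,-9.00,0.63,0,0, 0,0,0,-8.27,-0.87,0,0
```

First the opening half-circle, checking forces.

Request:
servo_tool --deltas '[0, 0, 0, 1.2, -1.15, 0, 0, 0, 0, 0, 2.7, -1.85, 0, 0, 0, 0, 0, 4.4, -1.95, 0, 0, 0, 0, 0, 6.0, -1.5, 0, 0, 0, 0, 0, 7.35, -0.5, 0, 0, 0, 0, 0, 8.25, 0.85, 0, 0]'

```text
time_s: 5.78
tcp_pos: [0.607, 0.1055, 0.072]
tcp_rot: [2.207, 0.023, -2.217]
ft_force: [-21.2, 5.9, 7.5]
grip_width: 0.0161
```

Request:
servo_tool --deltas '[0, 0, 0, 0.4, 1.6, 0, 0, 0, 0, 0, 0.25, 3.25, 0, 0, 0, 0, 0, -0.5, 4.75, 0, 0, 0, 0, 0, -1.7, 5.95, 0, 0, 0, 0, 0, -3.2, 6.6, 0, 0, 0, 0, 0, -4.85, 6.75, 0, 0]'

```text
time_s: 6.28
tcp_pos: [0.5592, 0.1738, 0.0722]
tcp_rot: [2.213, 0.025, -2.21]
ft_force: [2.2, 1.7, -2.5]
grip_width: 0.0157
```

Request:
servo_tool --deltas '[0, 0, 0, -1.6, -0.45, 0, 0, 0, 0, 0, -2.95, -1.45, 0, 0, 0, 0, 0, -3.9, -2.8, 0, 0, 0, 0, 0, -4.3, -4.45, 0, 0, 0, 0, 0, -4.1, -6.1, 0, 0, 0, 0, 0, -3.4, -7.6, 0, 0]'

```text
time_s: 6.78
tcp_pos: [0.525, 0.0957, 0.0723]
tcp_rot: [2.212, 0.024, -2.211]
ft_force: [15.0, 15.1, -11.5]
grip_width: 0.0156
```

Request:
servo_tool --deltas '[0, 0, 0, 1.2, -1.15, 0, 0, 0, 0, 0, 2.7, -1.85, 0, 0, 0, 0, 0, 4.4, -1.95, 0, 0, 0, 0, 0, 5.9, -1.5, 0, 0, 0, 0, 0, 7.2, -0.5, 0, 0, 0, 0, 0, 8.1, 0.85, 0, 0]'

```text
time_s: 7.28
tcp_pos: [0.6063, 0.1047, 0.0721]
tcp_rot: [2.209, 0.022, -2.214]
ft_force: [-10.8, 2.0, 3.8]
grip_width: 0.0161
```

Request:
servo_tool --deltas '[0, 0, 0, 0.4, 1.6, 0, 0, 0, 0, 0, 0.25, 3.25, 0, 0, 0, 0, 0, -0.5, 4.75, 0, 0, 0, 0, 0, -1.7, 5.95, 0, 0]'

```text
time_s: 7.62
tcp_pos: [0.5905, 0.1654, 0.0722]
tcp_rot: [2.215, 0.023, -2.208]
ft_force: [3.2, 0.4, -4.2]
grip_width: 0.0157
```

Request:
servo_tool --deltas '[0, 0, 0, -1.5, 0.7, 0, 0, 0, 0, 0, -3.2, 0.8, 0, 0, 0, 0, 0, -4.8, 0.35, 0, 0, 0, 0, 0, -6.1, -0.65, 0, 0]'

```text
time_s: 7.95
tcp_pos: [0.5274, 0.1584, 0.0722]
tcp_rot: [2.212, 0.024, -2.21]
ft_force: [7.6, -2.9, -2.3]
grip_width: 0.0159
```

Run:
```python
import numpy as np
a0=np.radians(136)
print([(d,round(4.8*(np.cos(a0+t)-np.cos(a0)),2),round(4.8*(np.sin(a0+t)-np.sin(a0)),2)) for d in range(5,125,5) for t in [np.radians(d)]])
```

```text
[(5, np.float64(-0.28), np.float64(-0.31)), (10, np.float64(-0.53), np.float64(-0.65)), (15, np.float64(-0.75), np.float64(-1.01)), (20, np.float64(-0.93), np.float64(-1.38)), (25, np.float64(-1.09), np.float64(-1.77)), (30, np.float64(-1.2), np.float64(-2.17)), (35, np.float64(-1.29), np.float64(-2.58)), (40, np.float64(-1.34), np.float64(-3.0)), (45, np.float64(-1.35), np.float64(-3.42)), (50, np.float64(-1.32), np.float64(-3.84)), (55, np.float64(-1.26), np.float64(-4.25)), (60, np.float64(-1.16), np.float64(-4.66)), (65, np.float64(-1.03), np.float64(-5.05)), (70, np.float64(-0.86), np.float64(-5.44)), (75, np.float64(-0.66), np.float64(-5.81)), (80, np.float64(-0.43), np.float64(-6.16)), (85, np.float64(-0.17), np.float64(-6.48)), (90, np.float64(0.12), np.float64(-6.79)), (95, np.float64(0.43), np.float64(-7.06)), (100, np.float64(0.77), np.float64(-7.31)), (105, np.float64(1.13), np.float64(-7.53)), (110, np.float64(1.5), np.float64(-7.72)), (115, np.float64(1.89), np.float64(-7.87)), (120, np.float64(2.29), np.float64(-7.99))]
```

Request:
servo_tool --deltas '[0, 0, 0, -0.5, -0.65, 0, 0, 0, 0, 0, -0.9, -1.4, 0, 0, 0, 0, 0, -0.9, -1.4, 0, 0]'

```text
time_s: 8.2
tcp_pos: [0.5182, 0.1426, 0.0721]
tcp_rot: [2.209, 0.022, -2.214]
ft_force: [-10.2, 1.8, 2.3]
grip_width: 0.016
```

Request:
servo_tool --deltas '[0, 0, 0, -0.15, -0.4, 0, 0, 0, 0, 0, -0.25, -0.8, 0, 0, 0, 0, 0, -0.25, -0.8, 0, 0]'

```text
time_s: 8.45
tcp_pos: [0.5161, 0.135, 0.0721]
tcp_rot: [2.209, 0.022, -2.214]
ft_force: [-9.9, -0.4, 5.8]
grip_width: 0.016
```

Request:
servo_tool --deltas '[0, 0, 0, -0.1, -0.4, 0, 0, 0, 0, 0, -0.15, -0.8, 0, 0, 0, 0, 0, -0.15, -0.8, 0, 0]'

```text
time_s: 8.7
tcp_pos: [0.5151, 0.1268, 0.0721]
tcp_rot: [2.21, 0.021, -2.213]
ft_force: [-4.3, -2.4, 2.5]
grip_width: 0.0157
```

Request:
servo_tool --deltas '[0, 0, 0, 0, -0.4, 0, 0, 0, 0, 0, 0.05, -0.8, 0, 0, 0, 0, 0, 0.05, -0.8, 0, 0]'

```text
time_s: 8.95
tcp_pos: [0.5152, 0.1239, 0.0722]
tcp_rot: [2.214, 0.031, -2.217]
ft_force: [-6.3, 39.8, 0.6]
grip_width: 0.0158
```

Request:
servo_tool --deltas '[0, 0, 0, 0.05, -0.4, 0, 0, 0, 0, 0, 0.1, -0.6, 0, 0, 0, 0, 0, 0.1, -0.6, 0, 0]'

```text
time_s: 9.2
tcp_pos: [0.5155, 0.1227, 0.0724]
tcp_rot: [2.216, 0.04, -2.219]
ft_force: [-12.5, 78.0, 1.0]
grip_width: 0.0157
```

Request:
servo_tool --deltas '[0, 0, 0, 0, 0.5, 0, 0, 0, 0, 0, 0, 1.0, 0, 0, 0, 0, 0, 0, 1.0, 0, 3, 0, 0, 0, 0, 1.0, 0, 5, 0, 0, 0, 0, 1.0, 0, 5, 0, 0, 0, 0, 1.0, 1, 5, 0, 0, 0, 0, 1.0, 4, 5, 0, 0, 0, 0, 1.0, 7, 5, 0, 0, 0, 0, 1.0, 10, 5, 0, 0, 0, 0, 1.0, 12, 8, 0, 0, 0, 0, 1.0, 12, 8, 0, 0, 0, 0, 1.0, 12, 8]'

```text
time_s: 10.2
tcp_pos: [0.5174, 0.1231, 0.1936]
tcp_rot: [2.215, 0.022, -2.209]
ft_force: [-0.2, 1.0, -1.0]
grip_width: 0.0798
```

Run:
```python
from h import *
s=bot.read_state(); print(s['tcp_pos'],s['ft_force'],s['grip_width'])
grab('top','t4');grab('wrist','w4')
t=cv2.imread('pics/t4.png')[130:290,180:490]; cv2.imwrite('pics/tc4.png',cv2.resize(t,None,fx=2.58,fy=2.58,interpolation=2))
```

```text
[0.51739103 0.12307863 0.19363643] [-0.18880575  0.97723715 -0.97809007] 0.07979082028319312
```

View pics/tc4.png

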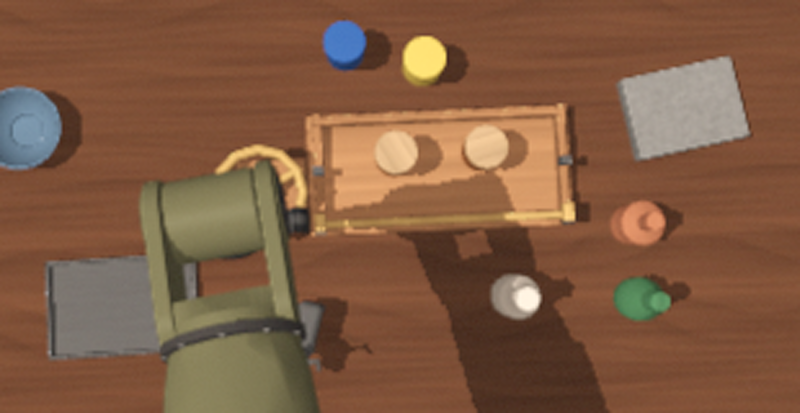

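Request:
servo_tool --deltas '[0, 0, 0, 1, -2, 0, 8.2, 0, 0, 0, 2.8, -5, 0, 8.2, 0, 0, 0, 4.5, -8.2, 0, 8.2, 0, 0, 0, 6.2, -11.4, 0, 8.2, 0, 0, 0, 7.8, -14.6, 0, 8.2, 0, 0, 0, 9.1, -17.2, 0, 8.2, 0, 0, 0, 9.1, -17.2, -2, 8.2, 0, 0, 0, 9.1, -17.2, -5, 8.2, 0, 0, 0, 9.1, -17.2, -8, 8.2, 0, 0, 0, 9.1, -17.2, -10, 8.2, 0, 0, 0, 9.1, -17.2, -12, 8.2, 0, 0, 0, 9.1, -17.2, -12, 8.2]'

```text
time_s: 11.3
tcp_pos: [0.6052, -0.0484, 0.0668]
tcp_rot: [2.203, 0.023, -2.221]
ft_force: [-1.1, 0.9, -0.6]
grip_width: 0.082
```

Run:
```python
from h import *
s=bot.read_state(); print(s['tcp_pos'],s['ft_force'],s['q'][5])
grab('wrist','w5'); print(proj('w5',[.609,-.048,.086]))
```

```text
[ 0.60519982 -0.04844273  0.06682722] [-1.11015485  0.88298963 -0.57537161] 1.4107968036731935
[315.89744481 248.51773766]
```

View pics/w5.png

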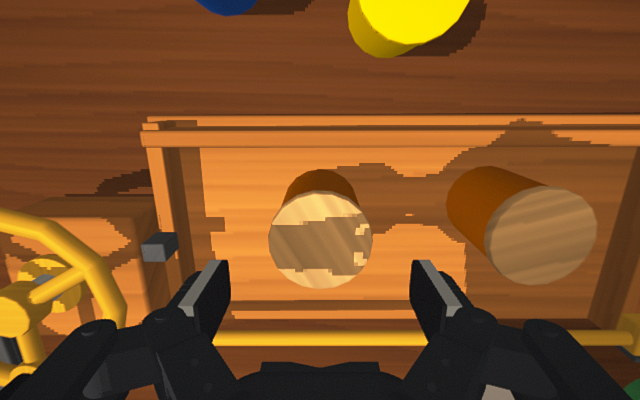

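Run:
```python
from h import *
print(px('w5',320,240,.086),px('w5',543,236,.086))
```

```text
[ 0.61388701 -0.05004078  0.086     ] [ 0.61849548 -0.16480194  0.086     ]
```

Request:
servo_tool --deltas '[0, 0, 0, 0.5, -0.1, -1.5, 8.2, 0, 0, 0, 0.7, -0.1, -4, 8.2, 0, 0, 0, 0.7, -0.1, -6, 8.2, 0, 0, 0, 0.7, -0.1, -6.8, 8.2, 0, 0, 0, 0.7, -0.1, -6.8, 7, 0, 0, 0, 0.7, -0.1, -6.8, 6, 0, 0, 0, 0.7, -0.1, -6.8, 4, 0, 0, 0, 0.7, -0.1, -6.8, 4, 0, 0, 0, 0.7, -0.1, -6.8, 4, 0, 0, 0, 0.7, -0.1, -6.8, 4]'

```text
time_s: 12.18
tcp_pos: [0.616, -0.0497, 0.0063]
tcp_rot: [2.215, 0.022, -2.207]
ft_force: [-0.0, 0.9, 7.1]
grip_width: 0.0505
```

Request:
servo_tool --deltas '[0, 0, 0, 0, 0, 1, 4, 0, 0, 0, 0, 0, 3, 4, 0, 0, 0, 0, 0, 6, 4, 0, 0, 0, 0, 0, 9, 4, 0, 0, 0, 0, 0, 12, 4, 0, 0, 0, 0, 0, 14.5, 4, 0, 0, 0, 0, 0, 16, 4, 0, 0, 0, -0.7, 1.5, 16, 4, 0, 0, 0, -2, 4.2, 16, 4, 0, 0, 0, -3.4, 7.2, 16, 4, 0, 0, 0, -4.8, 10.2, 16, 4, 0, 0, 0, -6.2, 13.2, 16, 4]'

```text
time_s: 13.18
tcp_pos: [0.5518, 0.0835, 0.1651]
tcp_rot: [2.212, 0.022, -2.211]
ft_force: [1.1, -0.8, -2.0]
grip_width: 0.0506
```

Request:
servo_tool --deltas '[0, 0, 0, -1.4, 3, 0, 4, 0, 0, 0, -2.8, 6, 0, 4, 0, 0, 0, -4.2, 9, 0, 4, 0, 0, 0, -5.6, 12, 0, 4, 0, 0, 0, -7, 15, 0, 4, 0, 0, 0, -8.4, 18, 0, 4, 0, 0, 0, -9.8, 21, 0, 4, 0, 0, 0, -11.2, 24, 0, 4, 0, 0, 0, -12.4, 26.4, 0, 4, 0, 0, 0, -13.3, 28.1, 0, 4, 0, 0, 0, -13.3, 28.1, 0, 4]'

```text
time_s: 14.1
tcp_pos: [0.418, 0.366, 0.165]
tcp_rot: [2.21, 0.027, -2.21]
ft_force: [0.0, -0.6, -1.6]
grip_width: 0.0507
```

Request:
servo_tool --deltas '[0, 0, 0, 0.5, -0.2, -2, 4, 0, 0, 0, 0.5, -0.2, -5, 4, 0, 0, 0, 0.5, -0.2, -8, 4, 0, 0, 0, 0.5, -0.2, -11, 4, 0, 0, 0, 0.5, -0.2, -14, 4, 0, 0, 0, 0.5, -0.2, -16, 4, 0, 0, 0, 0.5, -0.2, -16.8, 4, 0, 0, 0, 0.5, -0.2, -17.1, 4, 0, 0, 0, 0.5, -0.2, -17.1, 4]'

```text
time_s: 14.85
tcp_pos: [0.4253, 0.3612, -0.0059]
tcp_rot: [2.212, 0.022, -2.211]
ft_force: [-0.5, 0.5, -2.2]
grip_width: 0.0509
```

Request:
servo_tool --deltas '[0, 0, 0, 0, 0, -0.1, 4, 0, 0, 0, 0, 0, -0.2, 4, 0, 0, 0, 0, 0, -0.2, 4]'

```text
time_s: 15.1
tcp_pos: [0.4257, 0.3617, -0.0068]
tcp_rot: [2.214, 0.023, -2.21]
ft_force: [-3.4, -3.9, 12.4]
grip_width: 0.0506
```

Request:
servo_tool --deltas '[0, 0, 0, 0, 0, 0, 5.4, 0, 0, 0, 0, 0, 0, 6.2, 0, 0, 0, 0, 0, 0, 7.2, 0, 0, 0, 0, 0, 0, 7.6, 0, 0, 0, 0, 0, 1, 7.6, 0, 0, 0, 0, 0, 3, 7.6, 0, 0, 0, 0, 0, 6, 7.6, 0, 0, 0, 0, 0, 9, 7.6, 0, 0, 0, 0, 0, 12, 7.6, 0, 0, 0, 0, 0, 15, 7.6, 0, 0, 0, 0, 0, 17, 7.6, 0, 0, 0, 0, 0, 17, 7.6]'

```text
time_s: 16.1
tcp_pos: [0.4262, 0.3624, 0.1666]
tcp_rot: [2.22, 0.027, -2.207]
ft_force: [-0.0, 0.7, 0.4]
grip_width: 0.0757
```

Request:
servo_tool --deltas '[0, 0, 0, 0.5, -1.5, 0, 8.2, 0, 0, 0, 1.5, -4.2, 0, 8.2, 0, 0, 0, 2.6, -7.3, 0, 8.2, 0, 0, 0, 3.8, -10.5, 0, 8.2, 0, 0, 0, 5, -13.8, 0, 8.2, 0, 0, 0, 6.2, -17.2, 0, 8.2, 0, 0, 0, 7.4, -20.5, 0, 8.2, 0, 0, 0, 8.6, -23.8, 0, 8.2, 0, 0, 0, 9.8, -27.1, 0, 8.2, 0, 0, 0, 11, -30.4, 0, 8.2, 0, 0, 0, 12.2, -33.7, 0, 8.2, 0, 0, 0, 13.4, -37, 0, 8.2]'

```text
time_s: 17.1
tcp_pos: [0.559, -0.0104, 0.1613]
tcp_rot: [2.211, 0.022, -2.211]
ft_force: [0.4, 0.7, 0.8]
grip_width: 0.082
```

Request:
servo_tool --deltas '[0, 0, 0, 1.2, -3.3, 0, 8.2, 0, 0, 0, 2.4, -6.6, 0, 8.2, 0, 0, 0, 3.6, -9.9, 0, 8.2, 0, 0, 0, 4.8, -13, 0, 8.2, 0, 0, 0, 5.6, -15.5, 0, 8.2, 0, 0, 0, 5.6, -15.5, -2, 8.2, 0, 0, 0, 5.6, -15.5, -5, 8.2, 0, 0, 0, 5.6, -15.5, -8, 8.2, 0, 0, 0, 5.6, -15.5, -8, 8.2, 0, 0, 0, 5.6, -15.5, -8, 8.2]'

```text
time_s: 17.93
tcp_pos: [0.6142, -0.1634, 0.0806]
tcp_rot: [2.209, 0.023, -2.215]
ft_force: [0.9, -0.3, 1.3]
grip_width: 0.0821
```

Descend 7.5 cm, grip.

Request:
servo_tool --deltas '[0, 0, 0, 0.1, -0.1, -2, 8.2, 0, 0, 0, 0.1, -0.1, -5, 8.2, 0, 0, 0, 0.1, -0.1, -7, 8.2, 0, 0, 0, 0.1, -0.1, -7.5, 8.2, 0, 0, 0, 0.1, -0.1, -7.5, 7, 0, 0, 0, 0.1, -0.1, -7.5, 6, 0, 0, 0, 0.1, -0.1, -7.5, 4, 0, 0, 0, 0.1, -0.1, -7.5, 4, 0, 0, 0, 0.1, -0.1, -7.5, 4, 0, 0, 0, 0.1, -0.1, -7.5, 4]'

```text
time_s: 18.77
tcp_pos: [0.6174, -0.165, 0.0091]
tcp_rot: [2.215, 0.021, -2.206]
ft_force: [-0.1, 0.6, 5.7]
grip_width: 0.0505
```

Request:
servo_tool --deltas '[0, 0, 0, 0, 0, 1, 4, 0, 0, 0, 0, 0, 3, 4, 0, 0, 0, 0, 0, 6, 4, 0, 0, 0, 0, 0, 9, 4, 0, 0, 0, 0, 0, 12, 4, 0, 0, 0, 0, 0, 14.5, 4, 0, 0, 0, 0, 0, 16, 4, 0, 0, 0, -0.7, 1.5, 16, 4, 0, 0, 0, -2, 4.4, 16, 4, 0, 0, 0, -3.4, 7.6, 16, 4, 0, 0, 0, -4.8, 10.8, 16, 4, 0, 0, 0, -6.2, 14, 16, 4]'

```text
time_s: 19.77
tcp_pos: [0.553, -0.0234, 0.1677]
tcp_rot: [2.213, 0.022, -2.21]
ft_force: [0.9, 0.2, -2.4]
grip_width: 0.0505
```

Request:
servo_tool --deltas '[0, 0, 0, -1.4, 3.1, 0, 4, 0, 0, 0, -2.8, 6.2, 0, 4, 0, 0, 0, -4.2, 9.3, 0, 4, 0, 0, 0, -5.6, 12.4, 0, 4, 0, 0, 0, -7, 15.5, 0, 4, 0, 0, 0, -8.4, 18.6, 0, 4, 0, 0, 0, -9.8, 21.7, 0, 4, 0, 0, 0, -11.2, 24.8, 0, 4, 0, 0, 0, -12.2, 27, 0, 4, 0, 0, 0, -12.7, 28.3, 0, 4, 0, 0, 0, -12.7, 28.3, 0, 4]'

```text
time_s: 20.68
tcp_pos: [0.4259, 0.2606, 0.1677]
tcp_rot: [2.212, 0.027, -2.209]
ft_force: [0.9, -0.8, -1.0]
grip_width: 0.0503
```

Request:
servo_tool --deltas '[0, 0, 0, 0, 0, -2, 4, 0, 0, 0, 0, 0, -5, 4, 0, 0, 0, 0, 0, -8, 4, 0, 0, 0, 0, 0, -11, 4, 0, 0, 0, 0, 0, -14, 4, 0, 0, 0, 0, 0, -16, 4, 0, 0, 0, 0, 0, -16.8, 4, 0, 0, 0, 0, 0, -17.0, 4, 0, 0, 0, 0, 0, -17.0, 4]'

```text
time_s: 21.43
tcp_pos: [0.4275, 0.2582, -0.003]
tcp_rot: [2.213, 0.022, -2.211]
ft_force: [0.7, 0.8, -1.9]
grip_width: 0.0507
```

Request:
servo_tool --deltas '[0, 0, 0, 0, 0.3, -0.1, 4, 0, 0, 0, 0, 0.3, -0.25, 4, 0, 0, 0, 0, 0.3, -0.25, 4]'

```text
time_s: 21.68
tcp_pos: [0.4279, 0.262, -0.004]
tcp_rot: [2.215, 0.024, -2.209]
ft_force: [-6.8, -3.6, 20.7]
grip_width: 0.0505
```

Request:
servo_tool --deltas '[0, 0, 0, 0, 0, 0, 5.4, 0, 0, 0, 0, 0, 0, 6.2, 0, 0, 0, 0, 0, 0, 7.2, 0, 0, 0, 0, 0, 0, 7.6, 0, 0, 0, 0, 0, 1, 7.6, 0, 0, 0, 0, 0, 3, 7.6, 0, 0, 0, 0, 0, 6, 7.6, 0, 0, 0, 0, 0, 9, 7.6, 0, 0, 0, 0, 0, 12, 7.6, 0, 0, 0, 0, 0, 15, 7.6, 0, 0, 0, 0, 0, 17, 7.6, 0, 0, 0, 0, 0, 17, 7.6]'

```text
time_s: 22.68
tcp_pos: [0.4283, 0.2622, 0.1687]
tcp_rot: [2.22, 0.026, -2.206]
ft_force: [0.1, 0.2, 1.1]
grip_width: 0.0762
```

Run:
```python
from h import *
grab('top','t6');grab('side','s6')
t=cv2.imread('pics/t6.png')[130:290,180:490]; s=cv2.imread('pics/s6.png')[130:400,230:500]
t=cv2.resize(t,None,fx=2.58,fy=2.58,interpolation=2)[:,320:720]; s=cv2.resize(s,(400,413))
cv2.imwrite('pics/c6.png',np.hstack([t,s]))
```

```text
(no output)
```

View pics/c6.png

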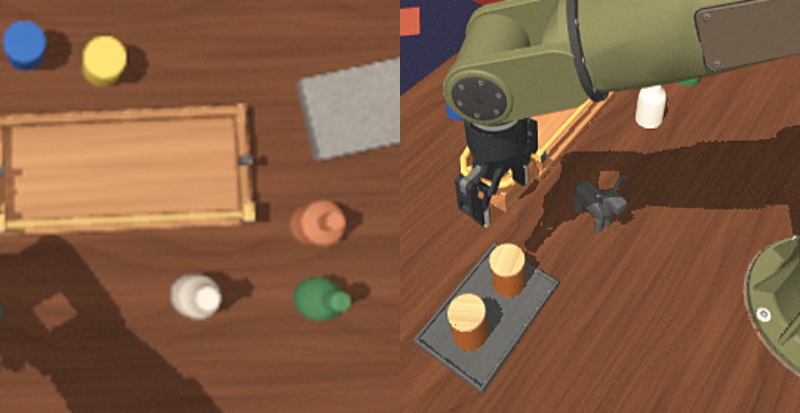

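Request:
servo_tool --deltas '[0, 0, 0, 0, -1.5, 0, 6, 0, 0, 0, 0, -4.5, 0, 6, 0, 0, 0, 0, -8, 0, 6, 0, 0, 0, 0, -11.5, 0, 6, 0, 0, 0, 0, -15, 0, 6, 0, 0, 0, 0, -18.5, 0, 6, 0, 0, 0, 0, -22, 0, 6, 0, 0, 0, 0, -25.5, 0, 6, 0, 0, 0, 0, -29, 0, 6, 0, 0, 0, 0, -32.5, 0, 6, 0, 0, 0, 0, -35, 0, 6, 0, 0, 0, 0, -35, 0, 6]'

```text
time_s: 23.78
tcp_pos: [0.4261, -0.0919, 0.1625]
tcp_rot: [2.211, 0.018, -2.215]
ft_force: [0.2, 1.2, -0.4]
grip_width: 0.0599
```

Run:
```python
from h import *
s=bot.read_state(); print(s['tcp_pos'],s['q'][5])
grab('wrist','w7'); 
for P in([.4255,-.204,.126],[.417,-.366,.12],[.519,-.364,.112]): print(proj('w7',P))
```

```text
[ 0.42606857 -0.09186851  0.16249403] 1.2582954818161227
[479.42662851 221.82573388]
[697.90650682 233.50771005]
[738.7117437   83.18175589]
```

View pics/w7.png

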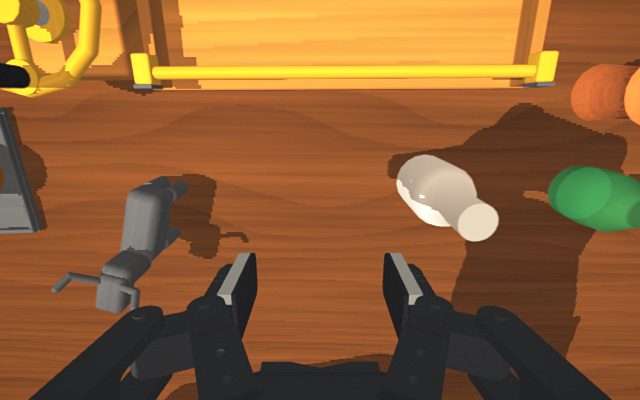

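Request:
servo_tool --deltas '[0, 0, 0, 0, -2, 0, 6, 0, 0, 0, 0, -5, 0, 6, 0, 0, 0, 0, -8, 0, 6, 0, 0, 0, 0, -10.5, 0, 6, 0, 0, 0, 0, -11.3, 0, 6, 0, 0, 0, 0, -11.3, -2, 6, 0, 0, 0, 0, -11.3, -5, 6, 0, 0, 0, 0, -11.3, -8, 6, 0, 0, 0, 0, -11.3, -9.8, 6, 0, 0, 0, 0, -11.3, -10.3, 6, 0, 0, 0, 0, -11.3, -10.3, 6]'

```text
time_s: 24.75
tcp_pos: [0.4263, -0.2003, 0.0594]
tcp_rot: [2.209, 0.025, -2.215]
ft_force: [-0.5, -1.2, 0.5]
grip_width: 0.0596
```

Request:
servo_tool --deltas '[0, 0, 0, 0, 0, 0, 5, 0, 0, 0, 0, 0, 0, 4, 0, 0, 0, 0, 0, 0, 3, 0, 0, 0, 0, 0, 0, 1.5, 0, 0, 0, 0, 0, 0, 1.5, 0, 0, 0, 0, 0, 0, 1.5, 0, 0, 0, 0, 0, 0, 1.5]'

```text
time_s: 25.33
tcp_pos: [0.4275, -0.2019, 0.0619]
tcp_rot: [2.213, 0.021, -2.209]
ft_force: [-1.0, 1.3, 7.5]
grip_width: 0.0266
```

Request:
servo_tool --deltas '[0, 0, 0, 0, 0, 1, 1.5, 0, 0, 0, 0, 0, 3, 1.5, 0, 0, 0, 0, 0, 6, 1.5, 0, 0, 0, 0, 0, 9, 1.5, 0, 0, 0, 1.5, 1.5, 10, 1.5, 0, 0, 0, 4, 4, 10, 1.5, 0, 0, 0, 6.5, 6.5, 10, 1.5, 0, 0, 0, 9, 9, 10, 1.5, 0, 0, 0, 11.5, 11.5, 10, 1.5, 0, 0, 0, 14, 14, 10, 1.5, 0, 0, 0, 16.5, 16.5, 10, 1.5, 0, 0, 0, 18.5, 18.2, 10, 1.5]'

```text
time_s: 26.33
tcp_pos: [0.613, -0.0172, 0.1614]
tcp_rot: [2.211, 0.024, -2.21]
ft_force: [0.8, -0.1, -2.3]
grip_width: 0.0267
```

Request:
servo_tool --deltas '[0, 0, 0, 0, 0, 0, 1.5, 0, 0, 0, 0, 0, -2, 1.5, 0, 0, 0, 0, 0, -4.5, 1.5, 0, 0, 0, 0, 0, -6.5, 1.5, 0, 0, 0, 0, 0, -7.6, 1.5, 0, 0, 0, 0, 0, -7.8, 1.5, 0, 0, 0, 0, 0, -7.8, 1.5]'

```text
time_s: 26.92
tcp_pos: [0.6118, -0.0198, 0.0831]
tcp_rot: [2.211, 0.022, -2.212]
ft_force: [0.4, -0.2, -1.9]
grip_width: 0.0267
```

Request:
servo_tool --deltas '[0, 0, 0, 0.2, 0, -0.15, 1.5, 0, 0, 0, 0.2, 0, -0.35, 1.5, 0, 0, 0, 0.2, 0, -0.35, 1.5]'

```text
time_s: 27.17
tcp_pos: [0.6144, -0.0197, 0.08]
tcp_rot: [2.213, 0.022, -2.209]
ft_force: [0.3, -0.2, -1.1]
grip_width: 0.026
```

Request:
servo_tool --deltas '[0, 0, 0, 0, 0, 0, 3, 0, 0, 0, 0, 0, 0, 4, 0, 0, 0, 0, 0, 0, 5, 0, 0, 0, 0, 0, 0, 5, 0, 0, 0, 0, 0, 2, 5.5, 0, 0, 0, 0, 0, 5, 6, 0, 0, 0, 0, 0, 8, 6, 0, 0, 0, 0, 0, 8.5, 6]'

```text
time_s: 27.83
tcp_pos: [0.6156, -0.0198, 0.1697]
tcp_rot: [2.219, 0.021, -2.203]
ft_force: [1.1, -0.3, 0.2]
grip_width: 0.0599
```

```bash
cat >> h.py <<'E'
def chk(f):
    grab('top',f); a=cv2.imread(f'pics/{f}.png').astype(int)
    r=cv2.imread('pics/top1.png').astype(int)
    for n,(u,v) in dict(green=(429,246),terra=(428,216),white=(381,245)).items():
        s=np.s_[v-14:v+15,u-16:u+18]; m=lambda i:(i[s][...,1]>i[s][...,2]+15) if n=='green' else ((i[s][...,2]>150)&(i[s][...,1]<130) if n=='terra' else i[s].min(-1)>140)
        print(n,[(m(i).sum(),)+tuple(np.argwhere(m(i)).mean(0).round(1)) for i in(r,a)])
E
python3 -c "
from h import *
chk('t8')"
```

```text
green [(np.int64(263), np.float64(13.5), np.float64(14.8)), (np.int64(270), np.float64(13.6), np.float64(14.7))]
terra [(np.int64(153), np.float64(14.2), np.float64(14.4)), (np.int64(149), np.float64(14.2), np.float64(14.7))]
white [(np.int64(222), np.float64(13.8), np.float64(14.3)), (np.int64(0), np.float64(nan), np.float64(nan))]h.py:16: RuntimeWarning: Mean of empty slice.
  print(n,[(m(i).sum(),)+tuple(np.argwhere(m(i)).mean(0).round(1)) for i in(r,a)])
  ret = um.true_divide(
```

Request:
servo_tool --deltas '[0, 0, 0, -0.7, -1.3, 0, 6, 0, 0, 0, -2.3, -4, 0, 6, 0, 0, 0, -4.1, -7.2, 0, 6, 0, 0, 0, -5.9, -10.4, 0, 6, 0, 0, 0, -7.7, -13.6, 0, 6, 0, 0, 0, -9.5, -16.8, 0, 6, 0, 0, 0, -11.3, -20, 0, 6, 0, 0, 0, -13.1, -23.2, 0, 6, 0, 0, 0, -14.9, -26.4, 0, 6, 0, 0, 0, -16.7, -29.6, 0, 6, 0, 0, 0, -18.4, -32.5, 0, 6, 0, 0, 0, -19.7, -34.8, 0, 6]'

```text
time_s: 28.88
tcp_pos: [0.4142, -0.3695, 0.1626]
tcp_rot: [2.211, 0.022, -2.215]
ft_force: [0.8, -0.3, 0.3]
grip_width: 0.0598
```

Request:
servo_tool --deltas '[0, 0, 0, 0.2, 0.3, 0, 6, 0, 0, 0, 0.2, 0.3, -3, 6, 0, 0, 0, 0.2, 0.3, -6, 6, 0, 0, 0, 0.2, 0.3, -9, 6, 0, 0, 0, 0.2, 0.3, -10.4, 6, 0, 0, 0, 0.2, 0.3, -10.8, 6, 0, 0, 0, 0.2, 0.3, -10.8, 6]'

```text
time_s: 29.47
tcp_pos: [0.418, -0.3639, 0.0546]
tcp_rot: [2.21, 0.025, -2.215]
ft_force: [0.2, 0.9, 0.6]
grip_width: 0.0604
```

Request:
servo_tool --deltas '[0, 0, 0, 0, 0, 0, 5, 0, 0, 0, 0, 0, 0, 4, 0, 0, 0, 0, 0, 0, 3, 0, 0, 0, 0, 0, 0, 1.5, 0, 0, 0, 0, 0, 0, 1.2, 0, 0, 0, 0, 0, 0, 1.2, 0, 0, 0, 0, 0, 0, 1.2]'

```text
time_s: 30.05
tcp_pos: [0.4192, -0.3648, 0.0572]
tcp_rot: [2.212, 0.021, -2.209]
ft_force: [-0.8, 1.4, 6.1]
grip_width: 0.0227
```

Request:
servo_tool --deltas '[0, 0, 0, 0, 0, 1, 1.2, 0, 0, 0, 0, 0, 3, 1.2, 0, 0, 0, 0, 0, 6, 1.2, 0, 0, 0, 0, 0.5, 9, 1.2, 0, 0, 0, 1.5, 2.5, 10, 1.2, 0, 0, 0, 3.5, 5, 10, 1.2, 0, 0, 0, 6, 8, 10, 1.2, 0, 0, 0, 8.5, 11, 10, 1.2, 0, 0, 0, 11, 14, 10, 1.2, 0, 0, 0, 13.5, 17.2, 10, 1.2, 0, 0, 0, 16, 20.4, 10, 1.2, 0, 0, 0, 18, 23, 10, 1.2]'

```text
time_s: 31.05
tcp_pos: [0.6001, -0.1321, 0.157]
tcp_rot: [2.212, 0.023, -2.21]
ft_force: [0.2, -0.5, -2.4]
grip_width: 0.0224
```

Request:
servo_tool --deltas '[0, 0, 0, 1.5, 1.9, 0, 1.2, 0, 0, 0, 1.8, 2.5, 0, 1.2, 0, 0, 0, 1.8, 2.5, -2, 1.2, 0, 0, 0, 1.8, 2.5, -4.5, 1.2, 0, 0, 0, 1.8, 2.5, -6.5, 1.2, 0, 0, 0, 1.8, 2.5, -7.6, 1.2, 0, 0, 0, 1.8, 2.5, -7.8, 1.2, 0, 0, 0, 1.8, 2.5, -7.8, 1.2]'

```text
time_s: 31.72
tcp_pos: [0.6168, -0.1099, 0.0785]
tcp_rot: [2.211, 0.022, -2.212]
ft_force: [-0.4, -0.9, -2.1]
grip_width: 0.0224
```

Request:
servo_tool --deltas '[0, 0, 0, 0, 0, -0.15, 1.2, 0, 0, 0, 0, 0, -0.35, 1.2, 0, 0, 0, 0, 0, -0.35, 1.2]'

```text
time_s: 31.97
tcp_pos: [0.6171, -0.1098, 0.0753]
tcp_rot: [2.212, 0.022, -2.21]
ft_force: [0.4, -0.1, -0.4]
grip_width: 0.0222
```

Request:
servo_tool --deltas '[0, 0, 0, 0, 0, 0, 3, 0, 0, 0, 0, 0, 0, 4, 0, 0, 0, 0, 0, 0, 5, 0, 0, 0, 0, 0, 0, 5, 0, 0, 0, 0, 0, 2, 5.5, 0, 0, 0, 0, 0, 5, 6, 0, 0, 0, 0, 0, 8, 6, 0, 0, 0, 0, 0, 9, 6]'

```text
time_s: 32.63
tcp_pos: [0.6182, -0.1099, 0.1695]
tcp_rot: [2.217, 0.021, -2.204]
ft_force: [-0.3, -0.5, 1.3]
grip_width: 0.0603
```

```bash
python3 - 2>/dev/null <<'E'
from h import *
chk('t9'); print(bot.read_state()['tcp_pos'])
E
```

```text
green [(np.int64(263), np.float64(13.5), np.float64(14.8)), (np.int64(0), np.float64(nan), np.float64(nan))]
terra [(np.int64(153), np.float64(14.2), np.float64(14.4)), (np.int64(48), np.float64(14.9), np.float64(20.9))]
white [(np.int64(222), np.float64(13.8), np.float64(14.3)), (np.int64(0), np.float64(nan), np.float64(nan))]
[ 0.61838953 -0.10995056  0.16969949]
```

Request:
servo_tool --deltas '[0, 0, 0, -1, -2, 0, 6, 0, 0, 0, -2.5, -4.5, 0, 6, 0, 0, 0, -4, -7.5, 0, 6, 0, 0, 0, -5.5, -10.5, 0, 6, 0, 0, 0, -7, -13.5, 0, 6, 0, 0, 0, -8.5, -16.5, 0, 6, 0, 0, 0, -9.8, -18, 0, 6, 0, 0, 0, -9.8, -18, 0, 6]'

```text
time_s: 33.35
tcp_pos: [0.5165, -0.2924, 0.1636]
tcp_rot: [2.212, 0.018, -2.215]
ft_force: [0.4, -0.0, -0.7]
grip_width: 0.0599
```

Run:
```python
from h import *
s=bot.read_state(); print(s['tcp_pos'],s['q'][5])
a=grab('wrist','wA')['image']; b=grab('top','tA')['image']
b=cv2.resize(b[130:280,290:490],None,fx=2.0,fy=2.667); cv2.imwrite('pics/cA.png',np.hstack([cv2.resize(a[:,170:570],None,fx=1,fy=1),b]))
print(proj('wA',[.519,-.364,.112]))
```

```text
[ 0.51652058 -0.29243833  0.16357462] 0.9779122603817656
[415.20660865 209.82232615]
```

View pics/cA.png

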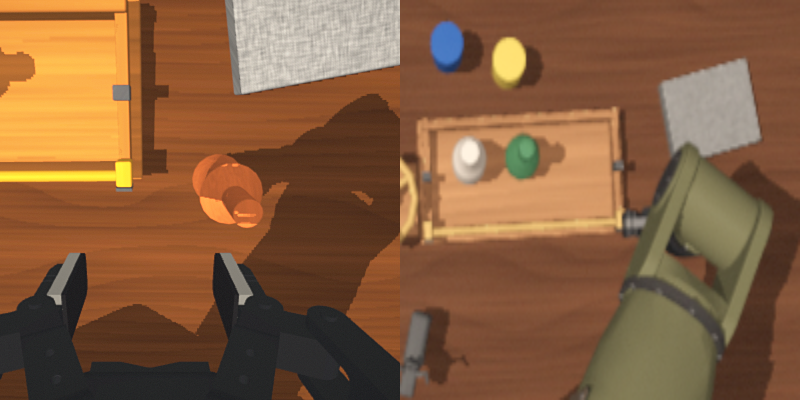

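```bash
python3 -c "
from h import *
print(px('wA',419,213,.112))"
```

```text
[ 0.51658859 -0.36704639  0.112     ]
```

Request:
servo_tool --deltas '[0, 0, 0, 0, -2, 0, 6, 0, 0, 0, 0, -5, 0, 6, 0, 0, 0, 0, -7.4, 0, 6, 0, 0, 0, 0, -7.4, -2, 6, 0, 0, 0, 0, -7.4, -5, 6, 0, 0, 0, 0, -7.4, -8, 6, 0, 0, 0, 0, -7.4, -10.5, 6, 0, 0, 0, 0, -7.4, -11.7, 6, 0, 0, 0, 0, -7.4, -11.7, 6]'

```text
time_s: 34.2
tcp_pos: [0.5183, -0.3618, 0.0445]
tcp_rot: [2.208, 0.027, -2.217]
ft_force: [0.5, -0.1, 0.1]
grip_width: 0.0602
```

Request:
servo_tool --deltas '[0, 0, 0, 0, 0, 0, 5, 0, 0, 0, 0, 0, 0, 4, 0, 0, 0, 0, 0, 0, 3, 0, 0, 0, 0, 0, 0, 1.5, 0, 0, 0, 0, 0, 0, 1.0, 0, 0, 0, 0, 0, 0, 1.0, 0, 0, 0, 0, 0, 0, 1.0]'

```text
time_s: 34.78
tcp_pos: [0.5195, -0.3643, 0.0493]
tcp_rot: [2.213, 0.02, -2.208]
ft_force: [0.3, -0.7, 7.0]
grip_width: 0.0203
```

Request:
servo_tool --deltas '[0, 0, 0, 0, 0, 1, 1, 0, 0, 0, 0, 0, 3, 1, 0, 0, 0, 0, 0, 6, 1, 0, 0, 0, 0, 0, 9, 1, 0, 0, 0, 0.6, 1, 10, 1, 0, 0, 0, 2, 3.2, 10, 1, 0, 0, 0, 3.8, 6.2, 10, 1, 0, 0, 0, 5.6, 9.2, 10, 1, 0, 0, 0, 7.4, 12.2, 10, 1, 0, 0, 0, 9, 14.8, 10, 1, 0, 0, 0, 10.1, 16.5, 10, 1, 0, 0, 0, 10.1, 16.5, 10, 1]'

```text
time_s: 35.78
tcp_pos: [0.6214, -0.194, 0.1468]
tcp_rot: [2.209, 0.028, -2.211]
ft_force: [-0.5, 0.2, -3.4]
grip_width: 0.0205
```

Request:
servo_tool --deltas '[0, 0, 0, 0, 0, -2, 1, 0, 0, 0, 0, 0, -4.5, 1, 0, 0, 0, 0, 0, -6.5, 1, 0, 0, 0, 0, 0, -7.6, 1, 0, 0, 0, 0, 0, -7.8, 1, 0, 0, 0, 0, 0, -7.8, 1]'

```text
time_s: 36.28
tcp_pos: [0.6196, -0.1985, 0.0693]
tcp_rot: [2.211, 0.022, -2.212]
ft_force: [0.6, 0.8, -2.5]
grip_width: 0.0202
```

Request:
servo_tool --deltas '[0, 0, 0, 0, 0, -0.1, 1, 0, 0, 0, 0, 0, -0.25, 1, 0, 0, 0, 0, 0, -0.25, 1]'

```text
time_s: 36.53
tcp_pos: [0.6199, -0.1987, 0.0674]
tcp_rot: [2.212, 0.022, -2.211]
ft_force: [0.4, -0.1, -3.2]
grip_width: 0.0205
```

Request:
servo_tool --deltas '[0, 0, 0, 0, 0, 0, 3, 0, 0, 0, 0, 0, 0, 4, 0, 0, 0, 0, 0, 0, 5, 0, 0, 0, 0, 0, 0, 5, 0, 0, 0, 0, 0, 2, 5.5, 0, 0, 0, 0, 0, 5, 6, 0, 0, 0, 0, 0, 8, 6, 0, 0, 0, 0, 0, 11, 6, 0, 0, 0, 0, 0, 12, 6]'

```text
time_s: 37.28
tcp_pos: [0.6211, -0.199, 0.1924]
tcp_rot: [2.217, 0.02, -2.203]
ft_force: [0.1, 0.2, -0.7]
grip_width: 0.06
```

Request:
servo_tool --deltas '[0, 0, 0, -1.5, 1, 0, 5, 0, 0, 0, -4, 3, 0, 5, 0, 0, 0, -6.5, 5.5, 0, 5, 0, 0, 0, -8.5, 8.5, 0, 5, 0, 0, 0, -10, 11.5, 0, 5, 0, 0, 0, -10.4, 15, 0, 5, 0, 0, 0, -10.4, 18.5, 0, 5, 0, 0, 0, -10.4, 22, 0, 5, 0, 0, 0, -10.4, 25.5, 0, 5, 0, 0, 0, -10.4, 29, 0, 5, 0, 0, 0, -10.4, 31.6, 0, 5, 0, 0, 0, -10.4, 32.2, 0, 5]'

```text
time_s: 38.28
tcp_pos: [0.5154, 0.1267, 0.187]
tcp_rot: [2.21, 0.026, -2.21]
ft_force: [-0.8, -0.9, 0.5]
grip_width: 0.0494
```

Request:
servo_tool --deltas '[0, 0, 0, 0, 0, -3, 5, 0, 0, 0, 0, 0, -3, 5]'

```text
time_s: 38.45
tcp_pos: [0.514, 0.1233, 0.1531]
tcp_rot: [2.204, 0.022, -2.217]
ft_force: [-0.4, -0.1, -0.8]
grip_width: 0.0498
```

Run:
```python
from h import *
s=bot.read_state(); print(s['tcp_pos'],s['q'][5])
a=grab('wrist','wB')['image']; b=grab('top','tB')['image']
b=cv2.resize(b[150:250,270:420],(600,400)); cv2.imwrite('pics/cB.png',np.hstack([a[100:,220:420],b[:300]]))
print(proj('wB',[.516,.124,.134]))
```

```text
[0.51398312 0.12330239 0.15307193] 1.7159462812804214
[316.09495633 224.80792479]
```

View pics/cB.png

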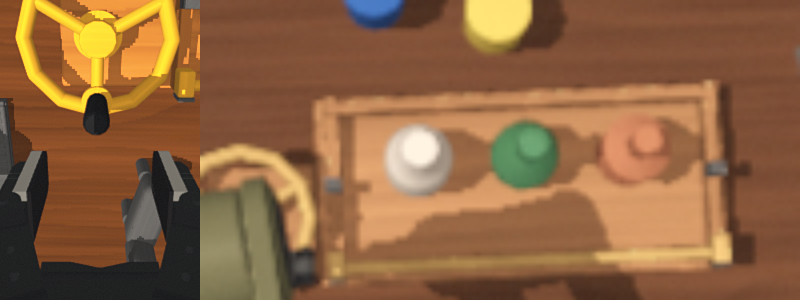

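Request:
servo_tool --deltas '[0, 0, 0, 0.2, 0.1, -2.5, 5, 0, 0, 0, 0.2, 0.1, -5.5, 5, 0, 0, 0, 0.2, 0.1, -7.5, 5, 0, 0, 0, 0.2, 0.1, -8.2, 5, 0, 0, 0, 0.2, 0.1, -8.2, 4, 0, 0, 0, 0.2, 0.1, -8.2, 3, 0, 0, 0, 0.2, 0.1, -8.2, 2, 0, 0, 0, 0.2, 0.1, -8.2, 1, 0, 0, 0, 0.2, 0.1, -8.2, 0, 0, 0, 0, 0.2, 0.1, -8.2, 0, 0, 0, 0, 0.2, 0.1, -8.2, 0]'

```text
time_s: 39.47
tcp_pos: [0.5189, 0.125, 0.0772]
tcp_rot: [2.216, 0.024, -2.208]
ft_force: [-1.2, 3.4, 7.2]
grip_width: 0.0158
```

Run:
```python
import numpy as np
for s in (180,-60):
    a0=np.radians(s)
    print(s,", ".join(f"{4.75*(np.cos(a0-t)-np.cos(a0)):.2f},{4.75*(np.sin(a0-t)-np.sin(a0)):.2f}" for t in np.radians(np.arange(20,241,20))))
```

```text
180 0.29,1.62, 1.11,3.05, 2.37,4.11, 3.93,4.68, 5.57,4.68, 7.12,4.11, 8.39,3.05, 9.21,1.62, 9.50,-0.00, 9.21,-1.62, 8.39,-3.05, 7.13,-4.11
-60 -1.55,-0.56, -3.20,-0.56, -4.75,-0.00, -6.01,1.06, -6.84,2.49, -7.12,4.11, -6.84,5.74, -6.01,7.17, -4.75,8.23, -3.20,8.79, -1.55,8.79, -0.00,8.23
```

Request:
servo_tool --deltas '[0, 0, 0, 0.3, 1.6, 0, 0, 0, 0, 0, 1.1, 3.05, 0, 0, 0, 0, 0, 2.35, 4.1, 0, 0, 0, 0, 0, 3.95, 4.7, 0, 0, 0, 0, 0, 5.55, 4.7, 0, 0, 0, 0, 0, 7.1, 4.1, 0, 0]'

```text
time_s: 39.97
tcp_pos: [0.5903, 0.1679, 0.0773]
tcp_rot: [2.216, 0.027, -2.208]
ft_force: [-0.3, 7.2, 2.4]
grip_width: 0.0156
```

Request:
servo_tool --deltas '[0, 0, 0, 1.25, -1.05, 0, 0, 0, 0, 0, 2.1, -2.5, 0, 0, 0, 0, 0, 2.4, -4.1, 0, 0, 0, 0, 0, 2.1, -5.7, 0, 0, 0, 0, 0, 1.25, -7.15, 0, 0, 0, 0, 0, 0, -8.2, 0, 0]'

```text
time_s: 40.47
tcp_pos: [0.5896, 0.0832, 0.0772]
tcp_rot: [2.216, 0.024, -2.209]
ft_force: [-5.1, 16.1, 8.2]
grip_width: 0.0155
```

Request:
servo_tool --deltas '[0, 0, 0, -1.55, -0.55, 0, 0, 0, 0, 0, -3.2, -0.55, 0, 0, 0, 0, 0, -4.75, 0, 0, 0, 0, 0, 0, -6.0, 1.05, 0, 0, 0, 0, 0, -6.85, 2.5, 0, 0, 0, 0, 0, -7.1, 4.1, 0, 0]'

```text
time_s: 40.97
tcp_pos: [0.5187, 0.1247, 0.0773]
tcp_rot: [2.217, 0.022, -2.206]
ft_force: [7.8, -2.5, 2.0]
grip_width: 0.0153
```

Request:
servo_tool --deltas '[0, 0, 0, 0.3, 1.6, 0, 0, 0, 0, 0, 1.1, 3.05, 0, 0, 0, 0, 0, 2.35, 4.1, 0, 0, 0, 0, 0, 3.95, 4.7, 0, 0, 0, 0, 0, 5.55, 4.7, 0, 0, 0, 0, 0, 7.1, 4.1, 0, 0]'

```text
time_s: 41.47
tcp_pos: [0.5903, 0.1679, 0.0773]
tcp_rot: [2.216, 0.027, -2.208]
ft_force: [0.6, 7.2, 2.5]
grip_width: 0.0154
```

Request:
servo_tool --deltas '[0, 0, 0, 1.25, -1.05, 0, 0, 0, 0, 0, 2.1, -2.5, 0, 0, 0, 0, 0, 2.4, -4.1, 0, 0, 0, 0, 0, 2.1, -5.7, 0, 0, 0, 0, 0, 1.25, -7.15, 0, 0, 0, 0, 0, 0, -8.2, 0, 0]'

```text
time_s: 41.97
tcp_pos: [0.5895, 0.0832, 0.0772]
tcp_rot: [2.216, 0.024, -2.209]
ft_force: [-5.6, 16.4, 8.7]
grip_width: 0.0156
```

Request:
servo_tool --deltas '[0, 0, 0, -1.55, -0.55, 0, 0, 0, 0, 0, -3.2, -0.55, 0, 0, 0, 0, 0, -4.75, 0, 0, 0, 0, 0, 0, -6.0, 1.05, 0, 0, 0, 0, 0, -6.85, 2.5, 0, 0, 0, 0, 0, -7.1, 4.1, 0, 0]'

```text
time_s: 42.47
tcp_pos: [0.5186, 0.1247, 0.0772]
tcp_rot: [2.217, 0.022, -2.206]
ft_force: [9.0, -2.6, 2.6]
grip_width: 0.0156
```

Request:
servo_tool --deltas '[0, 0, 0, 0.3, 1.6, 0, 0, 0, 0, 0, 1.1, 3.05, 0, 0, 0, 0, 0, 2.35, 4.1, 0, 0, 0, 0, 0, 3.95, 4.7, 0, 0, 0, 0, 0, 5.55, 4.7, 0, 0, 0, 0, 0, 7.1, 4.1, 0, 0]'

```text
time_s: 42.97
tcp_pos: [0.5903, 0.1679, 0.0773]
tcp_rot: [2.216, 0.027, -2.208]
ft_force: [-0.6, 8.5, 3.7]
grip_width: 0.0158
```

Request:
servo_tool --deltas '[0, 0, 0, 1.25, -1.05, 0, 0, 0, 0, 0, 2.1, -2.5, 0, 0, 0, 0, 0, 2.2, -2.9, 0, 0, 0, 0, 0, 2.2, -2.9, 0, 0]'

```text
time_s: 43.3
tcp_pos: [0.6136, 0.1354, 0.0774]
tcp_rot: [2.22, 0.022, -2.205]
ft_force: [14.4, 1.5, 0.5]
grip_width: 0.0154
```

Request:
servo_tool --deltas '[0, 0, 0, 0.1, -0.4, 0, 0, 0, 0, 0, 0.2, -0.8, 0, 0, 0, 0, 0, 0.2, -0.8, 0, 0]'

```text
time_s: 43.55
tcp_pos: [0.6147, 0.1279, 0.0773]
tcp_rot: [2.218, 0.022, -2.206]
ft_force: [7.2, -2.0, 2.1]
grip_width: 0.0155
```

Request:
servo_tool --deltas '[0, 0, 0, 0, -0.3, 0, 0, 0, 0, 0, 0, -0.7, 0, 0, 0, 0, 0, 0, -0.7, 0, 0]'

```text
time_s: 43.8
tcp_pos: [0.6146, 0.1263, 0.0774]
tcp_rot: [2.223, 0.033, -2.207]
ft_force: [11.8, 32.3, -2.0]
grip_width: 0.0154
```

Request:
servo_tool --deltas '[0, 0, 0, 0, 0.3, 0, 0, 0, 0, 0, 0, 0.4, 0, 0, 0, 0, 0, 0, 0.4, 0, 3, 0, 0, 0, 0, 0.4, 0, 5, 0, 0, 0, 0, 0.4, 0, 5, 0, 0, 0, 0, 0.4, 1, 5, 0, 0, 0, 0, 0.4, 4, 5, 0, 0, 0, 0, 0.4, 7, 5, 0, 0, 0, 0, 0.4, 10, 5, 0, 0, 0, 0, 0.4, 12, 5, 0, 0, 0, -3, 0.4, 14, 5, 0, 0, 0, -6, 2, 14, 5]'

```text
time_s: 44.8
tcp_pos: [0.5537, 0.1397, 0.2194]
tcp_rot: [2.219, 0.02, -2.207]
ft_force: [0.0, 1.0, 1.1]
grip_width: 0.0501
```

Request:
servo_tool --deltas '[0, 0, 0, -2, 3, 0, 5, 0, 0, 0, -4, 6, 0, 5, 0, 0, 0, -6, 9, 0, 5, 0, 0, 0, -8, 12, 0, 5, 0, 0, 0, -10, 15, 0, 5, 0, 0, 0, -10, 15, 0, 5, 0, 0, 0, -10, 15, 0, 5]'

```text
time_s: 45.38
tcp_pos: [0.4521, 0.2924, 0.2161]
tcp_rot: [2.211, 0.025, -2.209]
ft_force: [0.8, 0.1, -0.3]
grip_width: 0.0506
```

Run:
```python
from h import *
s=bot.read_state(); print(s['tcp_pos'],s['ft_force'])
a=grab('side','sC')['image']; b=grab('top','tC')['image']
b=cv2.resize(b[130:290,190:480],(600,331)); a=cv2.resize(a[130:260,240:420],(459,331))
cv2.imwrite('pics/cC.png',np.vstack([cv2.resize(b,(520,287)),cv2.resize(a,(520,300))[:300]]))
```

```text
[0.45205076 0.29235668 0.21605582] [ 0.76930172  0.08902285 -0.33029406]
```

View pics/cC.png

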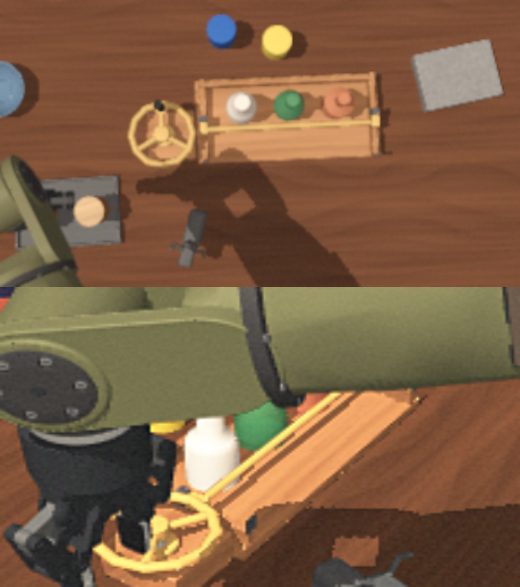

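Run:
```python
from h import *
for x,y in((205,127),(376,119)):
    p=px('tC',190+x*290/520,130+y*160/287,.06)[:2]-[.619,-.109]; c,s=np.cos(.025),np.sin(.025); print((c*p[0]+s*p[1]).round(4))
bot.close_job()
```

```text
-0.0391
-0.0392
the job is handed in; nothing more can be done
```

The swap is done and handed in, at about 45 s of the 210 s. No verdict was reported.

- **Rail back:** I wound the rail back until the wheel went hard, with about 78 N on the grip. The top view showed it at its outer stops.
- **Swap:** Both jars went into the tray. The white, green and terracotta vases went onto the stand about 9 cm apart.
- **Rail in:** I wound it in 2.5 turns until it went hard, with about 32 N. I then let go and moved the arm clear.

**Last checks:**
- The final top view shows all three vases upright between rail and fence.
- The rail bar measures about 39 mm from the stand's origin. It should be 43 mm when closed, and the 4 mm gap is about the limit of my measurement, so the hard stop is the better evidence.
- In the final pictures the arm hid one of the jars and the gripper was still above the tray. I last saw both jars standing there after placing them.
- The figurine and the book look unmoved. The bowl was only partly in view.
- The force on the tool was near zero at the end.

**Disagreement with the description:** The fingertips were about 30 mm higher than the reported TCP position. My first grasp of the crank grip therefore closed on its top, with about 20 N. I corrected for the offset in every later move.

I saw no sign that a vase had been knocked aside.

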